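# Set the day wheel and snap the lunch box shut

### The arm

A 6-joint arm with a two-finger parallel gripper is mounted at the origin on the work surface. World frame = base frame: x ahead of the robot, y to its left, z up, the work surface at z = 0. Lengths are in mm, angles in rad, forces in N, time in s.
With the tool pointing down it reaches from about 350 to 875 mm from the base axis. Payload 4.2 kg.
Tool frame: the origin (TCP) lies on the mounting face of the last link; the fingertips stand 173 mm ahead of it and the grasp point (between the pads) lies grip_point_offset ahead of it (grip_point_offset is the distance from the TCP to the grasp point, in mm); z points along the fingers, y is the line along which they close (so a half turn about z gives the same grasp; the last joint's range is limited). The gripper opens to 85 mm and grips with 20 to 120 N. Pads are 22 mm wide; open, the fingers measure 114 mm over their backs; the gripper's body (76 mm by 85 mm) begins 54 mm behind the grasp point. The pads swing forward as they close: fully open they stand 13 mm farther back than shut.
Start: joints at [-1.073, 0.385, 0.008, 0, -1.194, -0.259], TCP at [147.853, -607.239, 404.712] pointing down, gripper open.
Joint ranges: [-3.14, 3.14], [-1.21, 2.06], [-1.07, 1.41], [-3.16, 2.05], [-2.99, -0.16], [-3.1, 3.1]. Speed limits (rad/s): [2.79, 2.79, 3.14, 3.14, 3.14, 3.14].

### API

Orientations are given as a unit quaternion [x, y, z, w].
In Python, from bench import read_state, get_image, job_done, recognise, place_of, grip_point_offset gives the robot as it stands. The module is installed in compiled form; this text tells all that it offers.
- The arm moves only by the tool carry_out, never from a script. Its arguments are lists of equal length, an entry for each row: "slide": the shift along the tool's x, y, z in m, a list of three; "roll": the turn about the tool's z in degrees; "claw": the finger opening in m, from 0 to 0.0854. A call has 1 to 8 rows; each row is the pose to reach, as a shift and turn from the pose commanded when the call began, along the tool's axes at that moment; what a row does not reach only later rows make up. A row lasts 1/8 s, in which the tool goes at most 62.5 mm and 10.7 degrees, less where a joint would pass 70% of its speed; a pose out of reach is approached as far as the arm can. A call with a gripper value outside its range is refused whole. The fingers move at their own pace and stop on an object; the grip force is fixed at half the most. Time passes only in rows, so rows that repeat a pose let the fingers close. It gives the time, the measured TCP pose, the force, the opening and the grip force at its end, in the units of the state.
- read_state(): the state, without advancing time (a new reading comes with each control period).
- get_image(name): name is "side" or "top" or "wrist"; returns a dict with "img" (384x512x3 uint8, red, green, blue), "z_map" (384x512 float32, mm along the optical axis (not along the pixel's ray), 0 where there is no reading), "mtx" (3x3 intrinsics, pixels), "world_from_camera" (4x4, takes a point from camera to world coordinates); the wrist camera has in their place "T_tool_cam" (4x4, takes a point from camera to tool coordinates, whose origin is the TCP and whose axes are the flange's). Camera axes: x right, y up, looking along -z (the intrinsics and any distortion apply to the point x, -y, -z); pixel columns grow to the right and rows downward; lengths in mm; the calibration is good to about 2 mm. A picture is of the moment at which its call begins: read the wrist's pose just before it.
- job_done(): hands the job in; it is judged then, once.
Trained networks look in a picture, given as the dict that the camera call returned (one of the last four; its "shot" number tells which), for a name from the list of things; names that differ only in an ending like _2 or _b are one class to them, and where a whole thing is asked for, a point or a joint stands for the part that bears it (a point fixed in the world has none). Each returns a list of dicts, best first, with "conf" (0 to 1); they miss things now and then, are a little off and sometimes report something else, mostly with a low value. They report only what shows in the picture. A call takes as long as a camera call.
- recognise(picture, thing): "at" ([column, row] in pixels, amid what is visible of it).
- place_of(picture, thing): "at" ([column, row] in pixels: a listed point, or the origin of a listed thing).
The state is a dict: "clock": time; "joints": joint angles; "joint_vel": joint speeds; "joint_efforts": joint torques, N m; "position": TCP position; "ee_rot": TCP orientation; "contact_force": force on the tool from outside, world axes, zero at the start; "wrist_torque": the same for the moment, N m; "gripper_width": finger opening in mm; "grasp_force": force on a finger pad.
Only numpy, scipy, OpenCV 4.12 (cv2) and the standard library are available. Lean on these libraries where they do the work, as an engineer would, in place of code of your own. Each camera call takes 0.05 s, during which the arm holds its last target. There are 200 camera calls.

### The job

Finish closing the packed lunch box: with a fingertip, flick the white day wheel on its lid clockwise (seen from above), click by click, until its tall marked lobe rests at the arrow on the lid, without going past it; then press the snap-lever latch down flat. Do not lift anything, and leave the box and the breakfast things around it standing where they are.

Things in the scene. Friction and masses are not known exactly. Their poses are not given: they have to be found in the camera images.
- lunch_box: Loose packed lunch box, closed, blue plastic, about 1.3 kg, 180 (its x) x 260 (its y) x 72 high, on the table (a few N sideways will not shift it). Origin at the centre of its underside, z up. On the flat lid, 72 above the origin: white day wheel (axis at box x 0, y 35), arrow ridge beyond it at the +y end, latch at the -y end. (lengths in mm)
- day_wheel (a joint): Angle of the flat day wheel, rad; grows clockwise seen from above. 7 clicks a turn (0.898 rad each); 0 = marked lobe at the arrow; starts 2 to 4 clicks short (-1.8, -2.7 or -3.6). A sprung detent holds each click: about 2 N at a lobe moves it off; pushed past halfway, it snaps on by itself to the next.
- hub (a point): Point on the wheel's vertical axis, 5 above the lid, level with the top of its 100 diameter disc. On the disc's edge, 50 from the axis, stand 7 evenly spaced round upright lobes, diameter 10, tops 19 above the lid (the marked one 30); about 33 free between neighbours. (lengths in mm)
- wheel_mark (a point): Centre of the top of the tall marked lobe, 50 from the wheel axis, 30 above the lid; moves with the wheel. A straight raised rib (6 wide, top 13 above the lid) runs to it from the hub. (lengths in mm)
- pointer (a point): Tip of the low raised arrow on the lid (white, 3 high, 25 long), 65 from the wheel axis towards the box's +y, pointing at the wheel; the marked lobe must come to rest beside it. (lengths in mm)
- latch (a joint): Angle of the grey snap-lever latch, a flat lever 52 long, 36 wide, 6 thick; rad: 0 = shut, flat along the lid, pointing to the box's +y, against a stop; 0.45 to 0.75 at the start = open, free end raised. Stiff hinge, stays where left; 1 to 2 N down near the free end moves it. (lengths in mm)
- latch_tip (a point): Middle of the lever's free end, upper edge (10 above the lid when shut; a small lip there rises 14.5 above the lid); moves with the lever. (lengths in mm)
- latch_hinge (a point): Middle of the lever's hinge axis, 6 above the lid, at box x 0, y -116; the axis runs along the box's x. (lengths in mm)
- marmalade_jar: bystander: closed amber marmalade jar, diameter 64, height 95, upright beside the box's +x side; origin at centre of underside (mm)
- egg_cup: bystander: white egg cup with an egg, diameter 50, height 90 with the egg, upright beyond the box's +y end; origin at centre of underside (mm)
- salt_shaker: bystander: steel salt shaker, diameter 38, height 72, upright beyond the box's -y end; origin at centre of underside (mm)
- teaspoon: bystander: steel spoon, 140 long, lying flat on the table by the box's -x side; origin at its middle, underside (mm)
- toast_rack: bystander: steel toast rack with three slices, 90 x 150, height 96; origin at centre of underside (mm)

How it is judged (in metres and radians):
On the way, in this order (a step that is already met when the one before it is completed fails the run):
1. the marked lobe rests at the arrow, the latch still open (value of joint day_wheel between -0.12 and 0.12 rad and value of joint latch above 0.2 rad), for 0.3 s.
2. the latch is pressed flat (value of joint latch below 0.1 rad), for 0.2 s.
At the end, for the whole second after the job is handed in: The wheel rests with its marked lobe at the arrow (within 0.12 rad, i.e. in that click), the latch lies flat (under 0.1 rad), and the box stands level, at rest and within 30 mm of where it began (value of joint day_wheel between -0.12 and 0.12 rad and value of joint latch below 0.1 rad and distance of lunch_box from where it was at the start of the episode below 0.03 m and angle between lunch_box's own z axis and vertical below 0.05 rad and linear speed of lunch_box below 0.02 m/s); the robot touches nothing.
It fails at once if the wheel is turned past the arrow (value of joint day_wheel above 0.5 rad).
It fails at once if the wheel is turned anticlockwise beyond any start (value of joint day_wheel below -4.12895 rad).
It fails at once if the lunch box is lifted (height (world z) of lunch_box above 0.012 m).
It fails at once if the lunch box is shoved away (distance of lunch_box from where it was at the start of the episode above 0.03 m).
It fails at once if a breakfast thing is moved (over 20 mm) or lifted (distance of any of marmalade_jar, egg_cup, salt_shaker, teaspoon, toast_rack from where it was at the start of the episode above 0.02 m).
It also fails if it takes over 61 s, if anything falls off the work surface, if the arm or the gripper's body presses on something with over 40 N, if the wrist force passes 120 N, or if a joint passes its speed limit or range.

## Working session

There is one attempt and no reset: what is moved stays moved. The work goes in short steps, Python scripts to look and compute and a tool call to move; the robot and the scene stay as the last step left them, time stands still between calls to the robot, and variables do not carry over. Pictures are saved under pics/ and viewed, at most 10 in all, crops included, and the job is handed in when it is done.

Besides the shell and the picture viewer there is one more tool, called after ">>>" in YAML: its name, and indented under it one key for each argument. carry_out: Moves the arm, as the interface text tells. Its arguments: {"type":"object","properties":{"slide":{"type":"array"},"roll":{"type":"array"},"claw":{"type":"array"}},"required":["slide","roll","claw"]}

```bash
mkdir -p pics; cat > h.py <<'E'
import numpy as np, cv2
from bench import *
from scipy.spatial.transform import Rotation as R
def pose(s):
    T=np.eye(4);T[:3,:3]=R.from_quat(s["ee_rot"]).as_matrix();T[:3,3]=s["position"];return T
def shot(n):
    s=read_state();p=get_image(n)
    p["T"]=np.array(p["world_from_camera"]) if n!="wrist" else pose(s)@np.array(p["T_tool_cam"])
    return p
def px2w(p,at,z=None):
    M=np.array(p["mtx"]);c,r=at
    d=np.array([(c-M[0,2])/M[0,0],-(r-M[1,2])/M[1,1],-1.])
    T=p["T"]
    if z is None:
        zz=p["z_map"];ci,ri=int(round(c)),int(round(r));w=zz[max(ri-1,0):ri+2,max(ci-1,0):ci+2];w=w[w>0]
        if len(w)==0:return None
        k=np.median(w)
    else: k=(z-T[2,3])/(T[:3,:3]@d)[2]
    return T[:3,:3]@(d*k)+T[:3,3]
def save(p,n): cv2.imwrite("pics/"+n,p["img"][:,:,::-1])
E
python3 - <<'E'
from h import *
np.set_printoptions(precision=1,suppress=True)
s=read_state();print(s["position"],s["ee_rot"],s["gripper_width"],grip_point_offset)
Z=dict(hub=77,wheel_mark=102,pointer=75,latch_hinge=78,latch_tip=110,lunch_box=0,marmalade_jar=0,egg_cup=0,salt_shaker=0,teaspoon=0,toast_rack=0)
for n in("top","side"):
    p=shot(n);save(p,n+"0.png");print(n,p["T"][:3,3])
    for t in Z:
        for o in place_of(p,t)[:2]:print(t,o["conf"],np.array(o["at"]),px2w(p,o["at"],Z[t]),px2w(p,o["at"]))
E
```

```text
[ 147.9 -607.1  403.6] [-0.1  1.   0.  -0. ] 85.01076516857123 154.70000000000002
top [438.4 118.6 864.4]
wheel_mark 0.93 [275.  203.9] [579.9  69.  102. ] [585.4  67.1  72.5]
pointer 0.85 [221.9 212.7] [575.9 187.3  75. ] [576.  187.4  74.5]
latch_hinge 0.9 [311.9 181. ] [629.2 -21.3  78. ] [627.7 -20.2  84.2]
latch_hinge 0.49 [295.8 184.6] [624.3  16.   78. ] [617.8  19.6 105.3]
latch_tip 0.89 [295.2 186. ] [613.7  21.8 110. ] [622.   17.2  74.2]
lunch_box 0.74 [263.7 203.8] [601.7  90.    0. ] [586.   92.7  82.6]
marmalade_jar 0.92 [250.6 141.6] [765.8 107.9   0. ] [729.6 109.1  95.5]
egg_cup 0.79 [191.8 228.3] [557.6 269.2   0. ] [547.2 256.   75.3]
salt_shaker 0.68 [329.7 189.5] [622.5 -76.4   0. ] [617.6 -71.3  22.9]
teaspoon 0.67 [290.1 255.7] [470.6  39.3  -0. ] [470.1  40.6  13.3]
teaspoon 0.28 [295.  187.4] [635.8   8.6   0. ] [619.   18.   73.2]
toast_rack 0.7 [136.7 258.5] [497.6 403.5   0. ] [496.9 400.2  10.1]
side [ 420.5 -616.4  649.2]
hub 0.97 [248.6 200.9] [584.9 115.1  77. ] [583.2 107.6  82.9]
wheel_mark 0.77 [250.  206.4] [576.   64.3 102. ] [576.7  67.6  99.3]
p
[... 335 characters left out ...]
.3  87.8]
lunch_box 0.93 [256.1 235.3] [592.6  85.5  -0. ] [574.    9.8  70. ]
lunch_box 0.44 [189.7 166.7] [487.  411.3  -0. ] [486.3 399.8   7.3]
marmalade_jar 0.94 [318.1 215.9] [751.  111.2  -0. ] [737.3  80.9  27. ]
egg_cup 0.92 [225.1 193.7] [556.8 259.4   0. ] [538.5 141.9  87.1]
egg_cup 0.59 [256.4 236.8] [592.   80.5   0. ] [573.2   4.3  71. ]
salt_shaker 0.87 [294.5 287.6] [626.2 -82.4   0. ] [619.8 -99.   20.2]
salt_shaker 0.75 [271.2 215.3] [645. 144.   0.] [620.8  62.   70. ]
teaspoon 0.7 [209.3 260.4] [478.2  36.7   0. ] [476.7  19.8  16.8]
toast_rack 0.92 [189.6 166.1] [487.2 414.5   0. ] [486.6 406.    5.4]
toast_rack 0.22 [246.2 203.1] [599.1 206.6   0. ] [578.3 110.4  75.8]
```

```bash
python3 - <<'E'
import cv2
a=cv2.imread("pics/top0.png")[120:290,100:360];b=cv2.imread("pics/side0.png")[130:310,150:350]
a=cv2.resize(a,None,fx=3,fy=3,interpolation=2);cv2.imwrite("pics/a.png",a)
from h import *
np.set_printoptions(precision=3,suppress=True)
s=read_state();print(pose(s));p=get_image("wrist");print(np.array(p["T_tool_cam"]),p["mtx"])
E
```

```text
[[  -0.972   -0.237    0.     147.852]
 [  -0.237    0.972   -0.    -607.245]
 [   0.      -0.      -1.     404.714]
 [   0.       0.       0.       1.   ]]
[[ 0.     0.961  0.278 71.693]
 [ 1.    -0.    -0.    -0.865]
 [-0.     0.278 -0.961 31.397]
 [ 0.     0.     0.     1.   ]] [[299.544   0.    256.177]
 [  0.    299.544 191.69 ]
 [  0.      0.      1.   ]]
```

View pics/a.png

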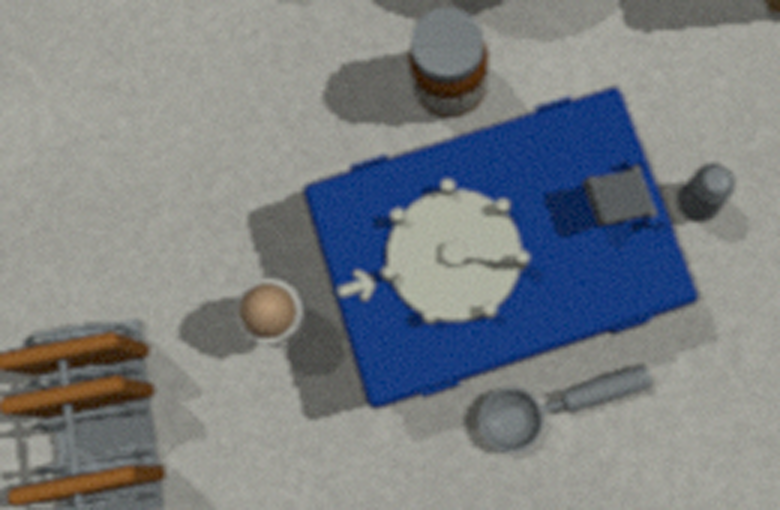

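>>> carry_out:
  slide:
    - [-0.04, 0.04, 0]
    - [-0.08, 0.073, 0]
    - [-0.12, 0.11, 0]
    - [-0.16, 0.146, 0]
    - [-0.2, 0.183, 0]
    - [-0.24, 0.22, 0]
    - [-0.28, 0.256, 0]
    - [-0.32, 0.292, 0]
  roll: [0, 0, 0, 0, 0, 0, 0, 0]
  claw: [0, 0, 0, 0, 0, 0, 0, 0]

```text
clock: 2.25
position: [390.4, -246.2, 405.2]
ee_rot: [-0.119, 0.993, -0.0, 0.001]
contact_force: [0.1, 0.8, 0.5]
gripper_width: 0.1
grasp_force: 0.0
```

>>> carry_out:
  slide:
    - [-0.04, 0.037, 0]
    - [-0.08, 0.073, 0]
    - [-0.12, 0.11, 0]
    - [-0.16, 0.146, 0]
    - [-0.2, 0.183, 0]
    - [-0.24, 0.22, 0]
    - [-0.28, 0.256, 0]
    - [-0.28, 0.256, 0]
  roll: [0, 0, 0, 0, 0, 0, 0, 0]
  claw: [0, 0, 0, 0, 0, 0, 0, 0]

```text
clock: 3.25
position: [602.7, 70.0, 403.7]
ee_rot: [-0.121, 0.993, -0.0, -0.0]
contact_force: [-0.1, 0.4, -0.3]
gripper_width: 0.6
grasp_force: 0.0
```

```bash
cat > look.py <<'E'
from h import *
import sys
np.set_printoptions(precision=1,suppress=True)
def look(tag,names,Z=dict(hub=77,wheel_mark=102,pointer=75,latch_hinge=78,latch_tip=112)):
    s=read_state();print(s["clock"],s["position"],s["contact_force"],grip_point_offset)
    p=shot("wrist");save(p,tag+".png")
    for t in names:
        for o in place_of(p,t)[:2]:print(t,o["conf"],np.array(o["at"]),px2w(p,o["at"],Z[t]),px2w(p,o["at"]))
    return p
E
python3 - <<'E'
from look import *
look("w1",["hub","wheel_mark","pointer","latch_hinge","latch_tip"])
E
```

```text
3.25 [602.7  70.  403.7] [-0.1  0.4 -0.3] 154.70000000000002
hub 0.67 [308.3 174.8] [586.2 119.4  77. ] [584.9 117.7  84.5]
wheel_mark 0.88 [268.3 157.8] [575.3  73.8 102. ] [575.4  73.8 101.5]
wheel_mark 0.66 [307.1 174.8] [582.  112.6 102. ] [585.2 116.5  84.5]
pointer 0.86 [372.3 178.9] [575.  184.5  75. ] [575.1 184.6  74.6]
latch_hinge 0.7 [305.5 174. ] [585.9 116.2  78. ] [584.8 114.8  84.4]
latch_hinge 0.58 [160.9 174.9] [621.8 -24.8  78. ] [620.1 -23.4  83.4]
latch_tip 0.73 [197.5 180.7] [608.9  16.7 112. ] [611.1  15.6 104.4]
```

View pics/w1.png

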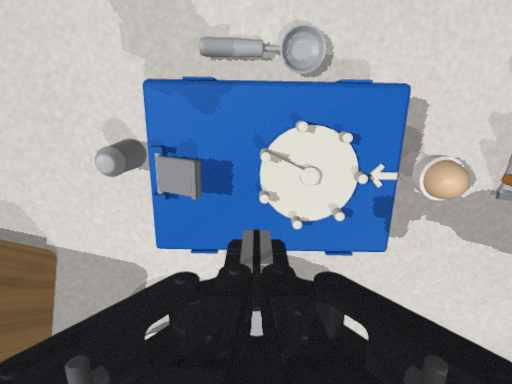

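>>> carry_out:
  slide:
    - [0, 0, 0.03]
    - [0, 0, 0.06]
    - [0.002, 0, 0.09]
    - [0.002, 0.002, 0.11]
    - [0.002, 0.002, 0.11]
  roll: [0, 0, 0, 0, 0]
  claw: [0, 0, 0, 0, 0]

```text
clock: 4.18
position: [598.1, 67.6, 293.6]
ee_rot: [-0.119, 0.993, -0.0, -0.002]
contact_force: [0.4, 0.3, 1.3]
gripper_width: -0.1
grasp_force: 0.0
```

```bash
python3 - <<'E'
from look import *
p=look("w2",["hub","wheel_mark","pointer","latch_tip"])
# tool-frame points of fingertip
M=p["mtx"];z=p["z_map"];r,c=np.mgrid[0:384,0:512];m=(z>0)
P=np.stack([(c-M[0,2])/M[0,0]*z,-(r-M[1,2])/M[1,1]*z,-z],-1)[m]
T=np.array(p["T_tool_cam"]);P=P@T[:3,:3].T+T[:3,3]
k=(abs(P[:,0])<25)&(abs(P[:,1])<25)&(P[:,2]>120)&(P[:,2]<185)
Q=P[k];print(len(Q),Q[:,2].max())
for a in range(135,185,5):
    q=Q[(Q[:,2]>=a)&(Q[:,2]<a+5)]
    if len(q):print(a,len(q),q[:,:2].min(0),q[:,:2].max(0))
E
```

```text
4.175 [598.1  67.6 293.6] [0.4 0.3 1.3] 154.70000000000002
hub 0.66 [335.8 218. ] [585.1 117.8  77. ] [582.9 115.1  84.3]
wheel_mark 0.57 [272.9 198.1] [574.5  70.7 102. ] [574.7  70.8 101.2]
pointer 0.91 [431.5 223.7] [574.5 182.2  75. ] [574.6 182.4  74.6]
latch_tip 0.56 [164.8 236.2] [606.5  17.6 112. ] [610.5  15.9 104.4]
latch_tip 0.23 [271.7 200.4] [573.   69.1 112. ] [576.1  70.5 101.5]
5064 170.216633334015
135 584 [-9.9 -9. ] [12.9  7.7]
140 249 [  7.5 -14.2] [12.7 12.9]
145 340 [  7.3 -14.2] [12.9 12.9]
150 309 [  7.2 -14.2] [12.8 12.9]
155 276 [  7.  -14.2] [12.8 12.9]
160 248 [  7.4 -14.2] [12.6 13. ]
165 145 [  7.4 -12.3] [12.5 11.4]
170 3 [11.5 -5.9] [11.6  5.1]
```

>>> carry_out:
  slide:
    - [0, 0, 0.014]
    - [0, 0, 0.027]
    - [0.005, 0.0015, 0.027]
    - [0.01, 0.002, 0.027]
    - [0.0145, 0.002, 0.027]
    - [0.019, 0.005, 0.027]
    - [0.023, 0.009, 0.027]
    - [0.023, 0.009, 0.027]
  roll: [0, 0, 0, 0, 0, 0, 0, 0]
  claw: [0, 0, 0, 0, 0, 0, 0, 0]

```text
clock: 5.42
position: [573.7, 72.1, 267.8]
ee_rot: [-0.119, 0.993, 0.0, -0.0]
contact_force: [-0.1, -0.4, -0.2]
gripper_width: 0.2
grasp_force: 0.0
```

```bash
python3 - <<'E'
from look import *
p=look("w3",["hub","wheel_mark","pointer"])
E
```

```text
5.425 [573.7  72.1 267.8] [-0.1 -0.4 -0.2] 154.70000000000002
hub 0.72 [328.9 272.4] [587.5 119.7  77. ] [554.7  93.9 139.8]
wheel_mark 0.73 [281.3 231.2] [558.4  80.1 102. ] [558.5  80.2 101.6]
pointer 0.59 [436.5 269.9] [571.5 183.4  75. ] [571.8 184.   74.4]
pointer 0.59 [479.  228.8] [540.5 196.7  75. ] [541.4 200.1  71.2]
```

View pics/w3.png

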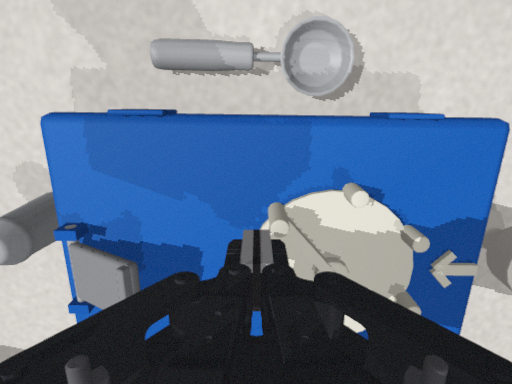

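>>> carry_out:
  slide:
    - [0.005, 0.005, 0]
    - [0.009, 0.0095, 0]
    - [0.015, 0.0145, 0]
    - [0.021, 0.0195, 0]
    - [0.024, 0.025, 0]
    - [0.026, 0.03, 0]
    - [0.027, 0.036, 0]
    - [0.028, 0.041, 0]
  roll: [0, 0, 0, 0, 0, 0, 0, 0]
  claw: [0, 0, 0, 0, 0, 0, 0, 0]

```text
clock: 6.62
position: [537.2, 105.6, 267.6]
ee_rot: [-0.119, 0.993, 0.0, -0.0]
contact_force: [0.8, -0.1, -0.2]
gripper_width: -0.2
grasp_force: 0.2
```

```bash
python3 - <<'E'
from look import *
p=look("w4",["hub","wheel_mark","pointer"])
E
```

```text
6.625 [537.2 105.6 267.6] [ 0.8 -0.1 -0.2] 154.70000000000002
hub 0.77 [258.2 308.5] [585.8 117.9  77. ] [546.  107.7 130.7]
wheel_mark 0.75 [289.1 259.6] [535.8 121.3 102. ] [536.2 121.5 101.3]
wheel_mark 0.7 [ 19.2 307. ] [596.   -8.9 102. ] [611.5 -20.6  85.8]
pointer 0.95 [365.4 309.2] [571.8 184.3  75. ] [516.8 133.3 160.1]
```

View pics/w4.png

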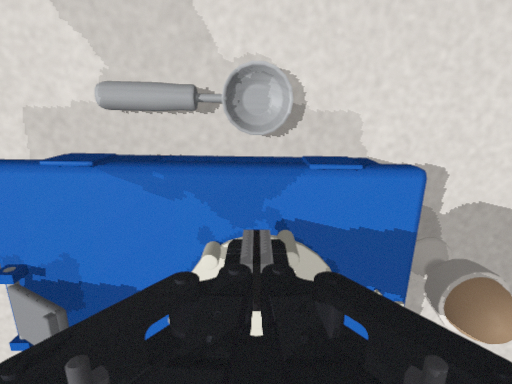

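>>> carry_out:
  slide:
    - [0.004, 0.004, 0]
    - [0.0064, 0.0085, 0]
    - [0.004, 0.0135, 0]
    - [0.0014, 0.018, 0]
    - [-0.002, 0.0225, 0]
    - [-0.005, 0.027, 0]
    - [-0.008, 0.031, 0]
    - [-0.0105, 0.034, 0]
  roll: [0, 0, 0, 0, 0, 0, 0, 0]
  claw: [0, 0, 0, 0, 0, 0, 0, 0]

```text
clock: 7.82
position: [539.9, 140.8, 267.6]
ee_rot: [-0.119, 0.993, -0.0, 0.0]
contact_force: [1.1, -1.1, -0.9]
gripper_width: 0.1
grasp_force: 0.9
```

```bash
python3 - <<'E'
from look import *
p=look("w5",["hub","wheel_mark","pointer"])
E
```

```text
7.825 [539.9 140.8 267.6] [ 1.1 -1.1 -0.9] 154.70000000000002
```

View pics/w5.png

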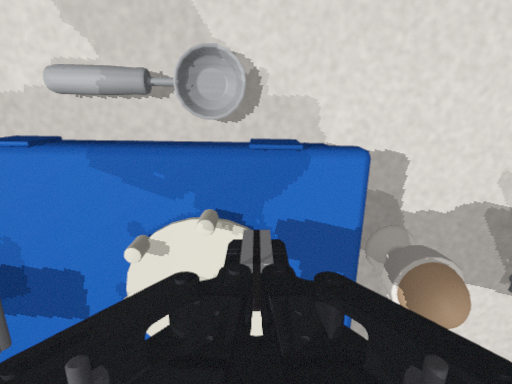

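```bash
python3 - <<'E'
from look import *
p=shot("wrist")
for at in((208,217),(143,243)):
    w=px2w(p,at,91)-[587,119,0];x=.972*w[0]+.237*w[1];y=-.237*w[0]+.972*w[1];print(w,np.hypot(x,y),np.degrees(np.arctan2(x,y)))
E
```

```text
[-56.7  -6.9  91. ] 57.159748034429846 -83.2560375401195
[-34.1 -37.6  91. ] 50.78118991668283 -124.13808357135717
```

>>> carry_out:
  slide:
    - [-0.002, 0.0015, 0]
    - [-0.004, 0.003, 0]
    - [-0.006, 0.0045, 0]
    - [-0.007, 0.0055, 0]
    - [-0.009, 0.006, 0]
    - [-0.009, 0.006, 0]
  roll: [0, 0, 0, 0, 0, 0]
  claw: [0, 0, 0, 0, 0, 0]

```text
clock: 8.82
position: [547.1, 148.8, 267.8]
ee_rot: [-0.119, 0.993, 0.0, 0.0]
contact_force: [0.2, -0.0, 0.2]
gripper_width: 0.1
grasp_force: 0.0
```

```bash
python3 - <<'E'
from look import *
p=look("w6",["wheel_mark","pointer"])
for t in("top","side"):
    q=shot(t);save(q,t+"6.png")
    for o in place_of(q,"wheel_mark")[:2]:print(t,o["conf"],px2w(q,o["at"],102))
E
```

```text
8.825 [547.1 148.8 267.8] [ 0.2 -0.   0.2] 154.70000000000002
wheel_mark 0.4 [146.5  68.5] [474.3  83.2 102. ] [472.   51.3  12.4]
pointer 0.7 [300.3 278.2] [570.2 181.5  75. ] [535.6 162.6 135.2]
pointer 0.28 [174.9 228.8] [556.  101.6  75. ] [555.4 101.8  76.3]
side 0.77 [580.1 161.8 102. ]
```

View pics/w6.png

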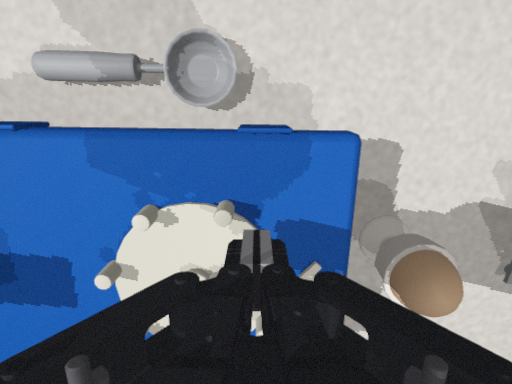

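>>> carry_out:
  slide:
    - [0, 0, -0.015]
    - [0, 0, -0.04]
    - [0, 0, -0.07]
    - [-0.008, -0.035, -0.07]
    - [-0.016, -0.07, -0.07]
    - [-0.024, -0.105, -0.07]
    - [-0.033, -0.141, -0.07]
    - [-0.033, -0.141, -0.07]
  roll: [0, 0, 0, 0, 0, 0, 0, 0]
  claw: [0, 0, 0, 0, 0, 0, 0, 0]

```text
clock: 10.18
position: [613.0, 17.4, 338.6]
ee_rot: [-0.118, 0.993, -0.0, 0.001]
contact_force: [0.2, 0.3, -0.2]
gripper_width: 0.2
grasp_force: 0.0
```

```bash
python3 - <<'E'
from look import *
p=look("w7",["hub","wheel_mark","pointer","latch_tip","latch_hinge"])
E
```

```text
10.175 [613.   17.4 338.6] [ 0.2  0.3 -0.2] 154.70000000000002
hub 0.97 [388.5 195.4] [586.8 119.5  77. ] [585.6 116.   83.6]
wheel_mark 0.78 [471.5 204.3] [574.5 167.1 102. ] [574.5 167.5 101.6]
pointer 0.76 [466.  197.6] [574.3 182.4  75. ] [571.4 165.4  96.5]
latch_tip 0.97 [255.  206.4] [609.2  14.8 112. ] [610.7  15.1 107.4]
latch_hinge 0.95 [202.2 196.4] [622.2 -25.7  78. ] [620.7 -25.2  82.3]
```

View pics/w7.png

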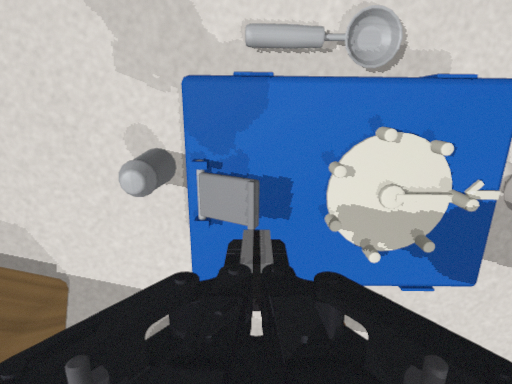

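>>> carry_out:
  slide:
    - [0, 0.001, 0.025]
    - [0, 0.002, 0.045]
    - [0, 0.002, 0.052]
    - [0, 0.002, 0.058]
    - [0, 0.002, 0.064]
    - [0, 0.002, 0.07]
    - [0, 0.002, 0.075]
    - [0, 0.002, 0.077]
  roll: [0, 0, 0, 0, 0, 0, 0, 0]
  claw: [0, 0, 0, 0, 0, 0, 0, 0]

```text
clock: 11.48
position: [611.8, 24.2, 261.9]
ee_rot: [-0.12, 0.993, 0.002, 0.002]
contact_force: [-3.4, 11.3, 2.9]
gripper_width: -0.3
grasp_force: 6.1
```

>>> carry_out:
  slide:
    - [0, 0, 0.001]
    - [0, 0, 0.002]
    - [0, 0, 0.002]
  roll: [0, 0, 0]
  claw: [0, 0, 0]

```text
clock: 11.85
position: [611.9, 24.1, 259.8]
ee_rot: [-0.12, 0.993, 0.002, 0.002]
contact_force: [-4.7, 10.8, 1.5]
gripper_width: -0.6
grasp_force: 5.8
```

>>> carry_out:
  slide:
    - [0, 0.002, -0.01]
    - [0, 0.002, -0.03]
    - [0, 0.002, -0.06]
    - [0, 0, -0.075]
  roll: [0, 0, 0, 0]
  claw: [0, 0, 0, 0]

```text
clock: 12.35
position: [612.2, 21.3, 336.4]
ee_rot: [-0.119, 0.993, 0.0, 0.002]
contact_force: [0.3, 0.2, -0.2]
gripper_width: 0.2
grasp_force: 0.0
```

```bash
python3 - <<'E'
from look import *
p=look("w8",["hub","wheel_mark","pointer","latch_tip","latch_hinge"])
E
```

```text
12.35 [612.2  21.3 336.4] [ 0.3  0.2 -0.2] 154.70000000000002
hub 0.91 [377.6 192.6] [585.8 113.1  77. ] [584.5 109.9  83.6]
wheel_mark 0.74 [152.9 165. ] [599.  -55.9 102. ] [615.4 -73.2  42.8]
wheel_mark 0.66 [460.4 208.1] [578.  162.7 102. ] [578.  163.1 101.5]
pointer 0.88 [459.3 195.8] [573.2 178.6  75. ] [573.2 179.   74.5]
latch_tip 0.67 [253. 195.] [600.7  15.4 112. ] [608.   16.9  87.4]
latch_hinge 0.58 [189.6 196.3] [623.8 -31.1  78. ] [622.6 -30.6  81.5]
```

View pics/w8.png

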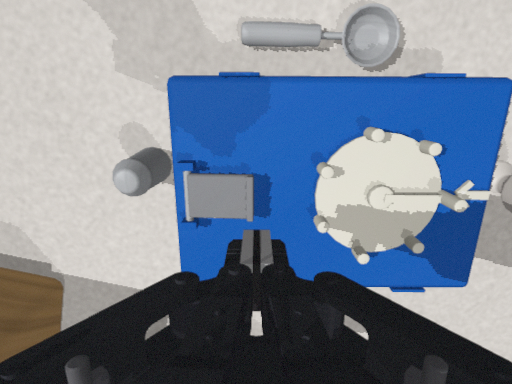

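>>> carry_out:
  slide:
    - [0.001, -0.0255, 0]
    - [0.001, -0.0255, 0.04]
    - [0.001, -0.0255, 0.07]
    - [0.001, -0.0255, 0.076]
    - [0.001, -0.0255, 0.078]
    - [0.001, -0.0255, 0.079]
    - [0.001, -0.0255, 0.08]
    - [0.001, -0.0255, 0.08]
  roll: [0, 0, 0, 0, 0, 0, 0, 0]
  claw: [0, 0, 0, 0, 0, 0, 0, 0]

```text
clock: 13.65
position: [616.9, -3.6, 255.4]
ee_rot: [-0.119, 0.993, -0.0, 0.0]
contact_force: [-3.8, 0.2, 6.1]
gripper_width: -0.2
grasp_force: 3.1
```

>>> carry_out:
  slide:
    - [0, 0, 0.001]
    - [0, 0, 0.001]
  roll: [0, 0]
  claw: [0, 0]

```text
clock: 13.9
position: [616.8, -3.6, 255.3]
ee_rot: [-0.119, 0.993, -0.0, 0.001]
contact_force: [-4.9, 0.2, 10.3]
gripper_width: -0.1
grasp_force: 5.0
```

>>> carry_out:
  slide:
    - [0, 0, -0.01]
    - [0, 0, -0.04]
    - [0, 0, -0.08]
    - [0, 0, -0.11]
    - [0, 0, -0.11]
    - [0, 0, -0.11]
  roll: [0, 0, 0, 0, 0, 0]
  claw: [0, 0, 0, 0, 0, 0]

```text
clock: 14.65
position: [616.6, -3.7, 362.2]
ee_rot: [-0.119, 0.993, 0.0, -0.0]
contact_force: [-0.4, 0.2, -0.8]
gripper_width: 0.0
grasp_force: 0.0
```

```bash
python3 - <<'E'
from look import *
p=look("w9",["hub","wheel_mark","pointer","latch_tip","latch_hinge"],dict(hub=77,wheel_mark=102,pointer=75,latch_hinge=78,latch_tip=82))
# lever height profile
h=np.array([623.5,-31]);u=np.array([-.23,.973])
for d in(15,25,35,42):
    w=h+u*d;T=np.linalg.inv(p["T"]);q=T[:3,:3]@[w[0],w[1],82]+T[:3,3];M=p["mtx"]
    print(d,px2w(p,(M[0,2]-M[0,0]*q[0]/q[2],M[1,2]+M[1,1]*q[1]/q[2])))
E
```

```text
14.65 [616.6  -3.7 362.2] [-0.4  0.2 -0.8] 154.70000000000002
hub 0.64 [393.2 190.2] [588.6 113.2  77. ] [587.6 110.   83.1]
wheel_mark 0.82 [471.  198.7] [576.4 163.1 102. ] [576.5 163.5 101.5]
pointer 0.76 [464.9 190.7] [574.3 176.4  75. ] [572.  160.   96.2]
latch_tip 0.56 [284.3 188.7] [608.7  18.8  82. ] [611.3  20.5  71.5]
latch_hinge 0.65 [225.1 190.7] [623.7 -30.6  78. ] [622.9 -30.5  80.7]
latch_hinge 0.45 [499.1 175.3] [554.1 197.   78. ] [555.9 253.   13.1]
15 [620.3 -16.4  81.2]
25 [618.1  -6.6  80.9]
35 [615.7   3.1  81. ]
42 [614.   10.   81.3]
```

View pics/w9.png

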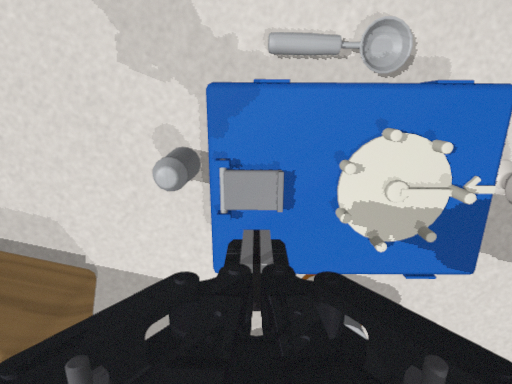

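The lever profile is flat (about 81 mm all along). The marked lobe at (470,197) sits at the arrow, the box has moved only about 6 mm, and the finger is clear.

```bash
python3 -c "
from bench import *
print(job_done())"
```

```text
the job is handed in; nothing more can be done
None
```

The day wheel's marked lobe is at the arrow after three clicks and the latch is pressed flat; my first press on the latch pushed the box about 6 mm (limit 30 mm), and the job is handed in with no verdict returned.

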